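# Thread a hinge pin through both lugs and hold it for brazing

## Robot

A 6-joint arm with a two-finger parallel gripper is mounted at the origin on the work surface. World frame = base frame: x ahead of the robot, y to its left, z up, the work surface at z = 0. Lengths are in m, angles in rad, forces in N, time in s.
With the tool pointing down it reaches from about 0.35 to 0.975 m from the base axis. Payload 4.9 kg.
Tool frame: the origin (TCP) lies on the centre line of the jaws, within the pads' length; the fingertips stand manip.tip_reach ahead of it and the grasp point (between the pads) is the TCP (manip.tip_reach is the distance from the TCP to the fingertips, in m); z points along the fingers, y is the line along which they close (so a half turn about z gives the same grasp; the last joint's range is limited). The gripper opens to 85 mm and grips with 20 to 120 N. Pads are 22 mm wide; open, the fingers measure 114 mm over their backs; the gripper's body (76 mm by 85 mm) begins 54 mm behind the grasp point. The pads swing forward as they close: fully open they stand 13 mm farther back than shut.
Start: joints at [1, 0.053, 1.613, -0, 1.476, -0.119], TCP at [0.273, 0.562, 0.215] pointing down, gripper open.
Joint ranges: [-3.01, 3.01], [-1.01, 2.22], [0.06, 2.58], [-1.02, 4.17], [0.09, 2.62], [-3.14, 3.14]. Speed limits (rad/s): [2.57, 2.57, 3.14, 3.14, 3.14, 3.14].

## Interface

Orientations are given as a unit quaternion [w, x, y, z].
In Python, from plant import manip gives the robot as it stands. The module is installed in compiled form; this text tells all that it offers.
- The arm moves only by the tool move_arm, never from a script. Its argument "rows" is a list of rows, each a list of 7 numbers: the shift along the tool's x, y, z in cm, then the turn, a rotation vector about the tool's x, y, z in degrees, then the opening, from -1 (shut) to 1 (fully open). In form: [[tx, ty, tz, ax, ay, az, jaw], ...]. A call has 1 to 20 rows; each row shifts and turns the commanded pose from where the row before left it, along the tool's axes as they then stand; what a row does not reach is not made up. A row lasts 1/12 s, in which the tool goes at most 41.7 mm and 7.16 degrees, less where a joint would pass 70% of its speed; a pose out of reach is approached as far as the arm can. A call is refused whole if a number of a shift passes 4.17 or a number of a turn 7.16, either way. A call with a gripper value outside its range is refused whole. The fingers move at their own pace and stop on an object; the grip force is fixed at half the most. Time passes only in rows, so rows that do not move let the fingers close. It gives the time, the measured TCP pose, the force, the opening and the grip force at its end, in the units of the state.
- manip.state(): the state, without advancing time (a new reading comes with each control period).
- manip.grab_frame(name): name is "side" or "top" or "wrist"; returns a dict with "img" (480x640x3 uint8, blue, green, red), "mtx" (3x3 intrinsics, pixels), "R" (3x3) and "t" (3): a world point X has camera coordinates R X + t. Camera axes: x right, y down, z forward; pixel columns grow to the right and rows downward; lengths in m; the calibration is good to about 2 mm. A picture is of the moment at which its call begins. There is no depth.
- manip.job_done(): hands the job in; it is judged then, once.
The state is a dict: "time": time; "joint_pos": joint angles; "joint_vel": joint speeds; "joint_efforts": joint torques, N m; "tool_pos": TCP position; "tool_rot": TCP orientation; "contact_force": force on the tool from outside, world axes, zero at the start; "ft_torque": the same for the moment, N m; "gripper_width": opening from 0.0 (shut) to 1.0 (fully open); "grasp_force": force on a finger pad.
Only numpy, scipy, OpenCV 4.12 (cv2) and the standard library are available. Lean on these libraries where they do the work, as an engineer would, in place of code of your own. Each camera call takes 0.05 s, during which the arm holds its last target. There are 200 camera calls.

## Task

First switch on the fume extractor: turn the rotary handle on top of the grey switch box clockwise until it clicks over to on. Then draw the long steel pin out of the wooden tool block, thread it down from above through both lugs of the bracket in the vise until about 15 mm of it sticks out below the lower lug, and finish while still holding it there in the gripper, hanging still and clear of the bench, ready to be brazed in: do not let go. Leave the other tools and things where they are.

Things in the scene. Friction and masses are not known exactly. Their poses are not given: they have to be found in the camera images.
- switch (a joint): rotary handle of the extractor's switch, in rad: 0 is off, 1.047 (60 degrees) is on, growing clockwise seen from above. Sprung detents (about 0.08 N m to get over the middle at 0.52) pull it to the nearer end stop, where it stays.
- switch_grip (a point): grip point on the handle's vertical turning axis, 92 mm above the bench. The handle is a black upright bar 13 mm thick and 30 mm tall, its top 8 mm above this point, on a black disc of 48 mm diameter, its top 22 mm below. The point turns with it: z up, x along the bar, which reaches 29 mm to -x (end with a white pointer line) and 21 mm to +x; grip it across y.
- switch_box: grey box fixed to the bench, 104 x 104 mm, 61 mm high, handle on top; origin at the centre of its underside, z up. It and the tool block stand to the right of the vise, either one nearer to it. At off the pointer looks to the box's own -x; ticks on the cover mark off (short) and on (long). A black cable gland sticks out 40 mm on its +x side.
- tool_block: wooden block fixed to the bench, 110 x 110 mm, 60 mm high, with four upright blind holes 14 mm wide, 45 mm deep, at (+-26, +-26) mm; origin at the centre of its underside, z up. One tool stands in each hole: the long pin (top 185 mm above the bench) and three others (tops at most 130 mm above it); which is where varies.
- pin: the pin to thread: plain round steel rod 12 mm in diameter and 170 mm long, about 0.15 kg, both ends tapered to 7 mm over the last 4.5 mm; by far the longest tool in the block. Origin at the centre of its lower end, z along it to its upper end. It stands upright (a slight lean at most) 45 mm deep in its hole, its lower end 15 mm above the bench.
- pin_foot (a point): centre of the pin's lower end face
- pin_top (a point): centre of the pin's upper end face, 170 mm above the foot
- vise: dark iron bench vise fixed to the bench, jaws 100 mm wide, top 136 mm above the bench; origin at the centre of its underside, z up, x towards its screw and handle bar (which reaches x = 202 mm), y along the jaws. Jaws occupy |y| < 50 mm.
- bracket: steel bracket clamped in the vise, immovable; origin and axes of the vise. Upright plate, x 0 to 8, y -125 to 15 mm, 66 to 148 mm above the bench, overhanging the jaws' -y end. From it two level lugs stick out, one above the other, x 8 to 60, y -112 to -78 mm, 12 mm thick, each with an upright 14 mm through hole, both on one axis (x 42, y -95 mm).
- upper_lug (a point): centre of the upper lug's hole in its top face, 142 mm above the bench; z up. The hole is 12 mm deep; the space between the lugs is 46 mm.
- lower_lug (a point): centre of the lower lug's hole in its top face, 84 mm above the bench, 58 mm below the upper one; z up. The lug's underside is 12 mm lower (72 mm above the bench); below it there is nothing but the bench.
- short_pin: bystander in the tool block: like the pin, 12 mm in diameter, but only 105 mm long; origin at its lower end
- punch: bystander in the tool block: dark centre punch, 12 mm shank, 110 mm long, point up; origin at its lower end
- chisel: bystander in the tool block: cold chisel, 12 mm shank, 112 mm long, 19 mm wide edge up; origin at its lower end
- hammer: bystander lying beyond the block and switch box: hammer with a wooden handle, 260 mm long; origin under its middle
- flux_jar: bystander: white jar with a metal cap, 60 mm in diameter, 75 mm tall; origin under its centre
- tin_cup: bystander: copper-coloured cup, 72 mm in diameter, 85 mm tall; origin under its centre
- file: bystander: flat file with a wooden handle, lying, 250 mm long; origin under its middle
- coupling: bystander: copper pipe coupling, 32 mm in diameter, 40 mm tall, standing; origin under its centre

How it is judged:
By the outcome, as a careful person would: the job done as asked, in the order asked, and still so for the second after the job is handed in, while the arm keeps its last pose, push and grip.
It also fails if it takes over 61 s, if anything falls off the work surface, if the arm or the gripper's body presses on something with over 40 N, if the wrist force passes 120 N, or if a joint passes its speed limit or range.

## Working session

There is one attempt and no reset: what is moved stays moved. The work goes in short steps, Python scripts to look and compute and a tool call to move; the robot and the scene stay as the last step left them, time stands still between calls to the robot, and variables do not carry over. Pictures are saved under pics/ and viewed, at most 10 in all, crops included, and the job is handed in when it is done.

Besides the shell and the picture viewer there is one more tool, called after ">>>" as name(argument=value, ...) on one line, values as JSON. move_arm: Moves the arm, as the interface text tells. Its arguments: {"type":"object","properties":{"rows":{"type":"array","items":{"type":"array","items":{"type":"number"}}}},"required":["rows"]}

```bash
mkdir -p pics
python3 - <<'E'
from plant import manip
import cv2,pickle
d={}
for n in("side","top","wrist"):
    f=manip.grab_frame(n);cv2.imwrite(f"pics/{n}0.png",f["img"]);d[n]=f
    print(n,f["mtx"].tolist(),f["R"].round(4).tolist(),f["t"].round(4).tolist())
pickle.dump(d,open("f0.pkl","wb"))
print(manip.state(),manip.tip_reach)
E
```

```text
side [[471.51076259223044, 0.0, 324.0598365699761], [0.0, 471.51076259223044, 241.59606249791958], [0.0, 0.0, 1.0]] [[0.6405, -0.7677, -0.0187], [-0.5537, -0.4449, -0.7039], [0.5321, 0.4612, -0.71]] [-0.3412, 0.4218, 0.7825]
top [[550.3176946209345, 0.0, 325.3134390760689], [0.0, 550.3176946209345, 225.20209276421795], [0.0, 0.0, 1.0]] [[-0.0147, -0.9998, 0.0139], [-0.987, 0.0123, -0.1603], [0.1601, -0.0161, -0.987]] [0.0244, 0.5522, 1.274]
wrist [[383.6386798701869, 0.0, 316.34600510115695], [0.0, 383.6386798701869, 238.19150095986058], [0.0, 0.0, 1.0]] [[0.4361, 0.8999, -0.0013], [0.8686, -0.4206, 0.262], [0.2352, -0.1154, -0.9651]] [-0.6258, -0.0336, 0.3775]
{'time': 0.15, 'joint_pos': array([ 9.99967914e-01,  5.32186385e-02,  1.61394675e+00,  3.92049658e-05,
        1.47600630e+00, -1.18988164e-01]), 'joint_vel': array([ 2.42348708e-03, -3.39357574e-03, -4.02576038e-03, -9.88189641e-04,
        8.66005580e-04,  2.69659193e-05]), 'joint_efforts': array([ 8.75335027e-04, -3.94241917e+01, -3.70722485e+01, -8.97923587e-05,
        4.60817304e-03, -2.37449433e-05]), 'tool_pos': array([0.27259949, 0.56186366, 0.21355617]), 'tool_rot': array([-2.85306941e-04,  2.24004952e-01,  9.74587686e-01, -7.36419873e-04]), 'contact_force': array([-0.3907854 ,  0.26111118, -0.4048545 ]), 'ft_torque': array([-0.02545461,  0.01373926, -0.00181884]), 'grasp_force': 0.0, 'gripper_width': 1.0000962222435195} 0.019
```

View pics/top0.png

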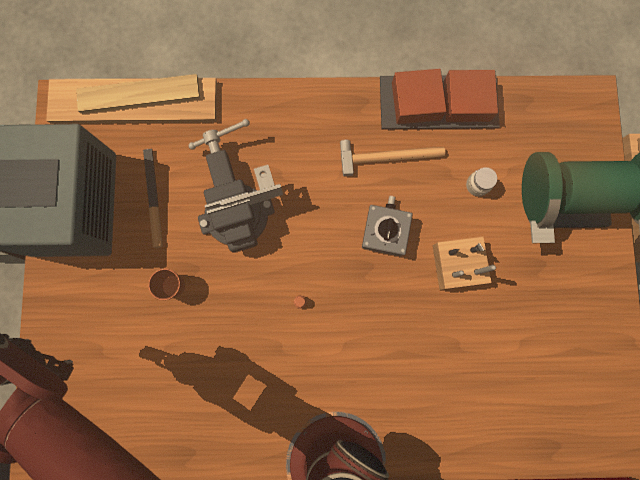

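View pics/side0.png

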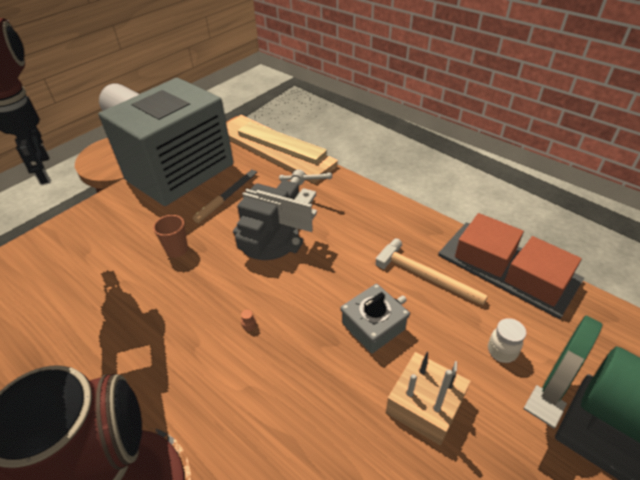

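Top view: vise around (230,200), with the lug hole near (264,173). The switch box is near (388,230) and the block near (465,263). The long pin is probably the one at (490,270). I'll enlarge these next.

Run:
```python
import cv2,numpy as np
t=cv2.imread("pics/top0.png");s=cv2.imread("pics/side0.png")
def c(im,x,y,w,h,k):return cv2.resize(im[y:y+h,x:x+w],None,fx=k,fy=k,interpolation=cv2.INTER_CUBIC)
cv2.imwrite("pics/c1.png",np.vstack([c(t,355,190,160,60,5),c(t,355,250,160,60,5)]))
a=c(t,190,120,100,120,4);b=c(s,225,160,100,120,4)
a2=c(s,335,280,150,170,3.5)
cv2.imwrite("pics/c2.png",np.hstack([c(t,200,150,100,110,4),c(s,225,165,100,110,4)]))
cv2.imwrite("pics/c3.png",a2)
```

```text
(no output)
```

View pics/c1.png

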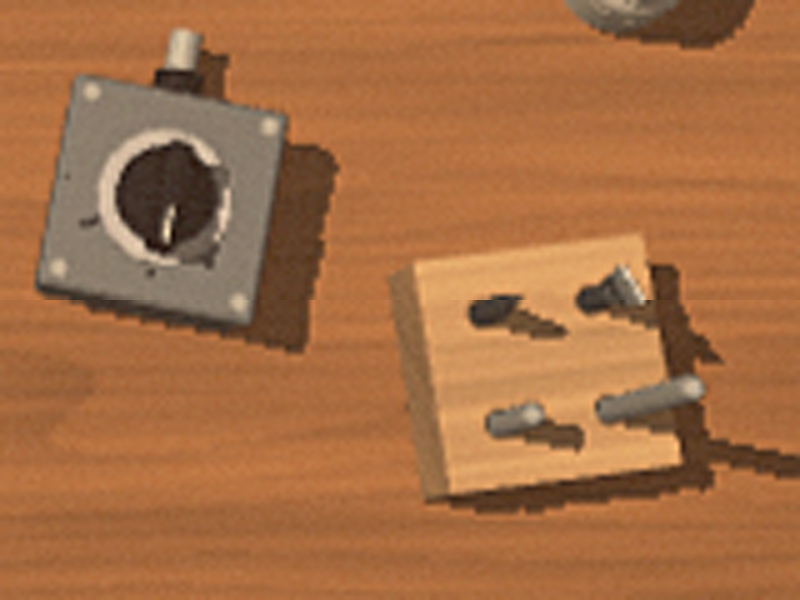

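View pics/c2.png

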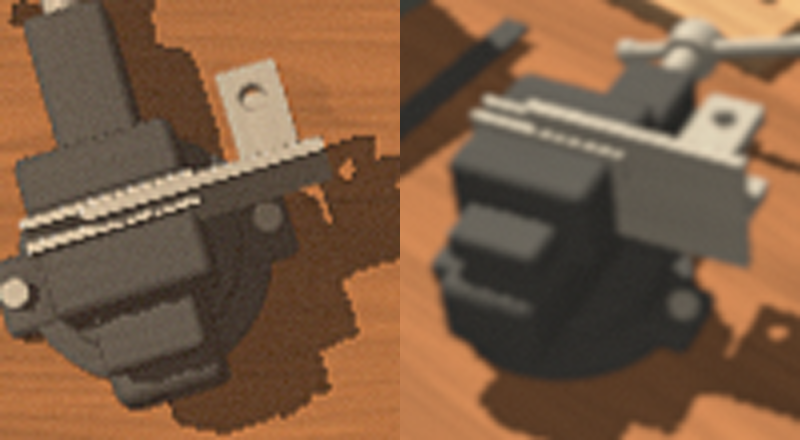

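View pics/c3.png

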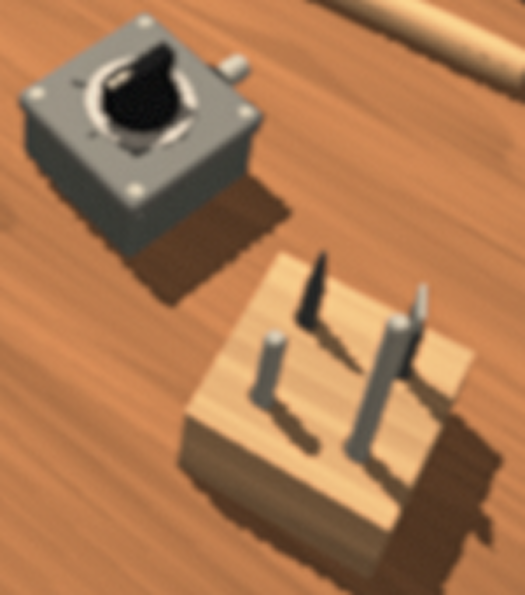

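Findings in the crops:
- **c1 (top):** box screws at (92,91), (269,125), (57,267), (239,302). The pointer looks down, so the switch is off. Long pin base is (604,408) and its top (692,388).
- **c2:** upper lug hole at (252,95) in top and (725,118) in side.
- **c3 (side):** pin top (400,322), base (358,452).

```bash
cat > h.py <<'E'
import numpy as np,cv2
from scipy.spatial.transform import Rotation as Ro
def ray(f,p):
    d=f["R"].T@np.linalg.inv(f["mtx"])@np.array([*p,1.]);return -f["R"].T@f["t"],d
def atz(f,p,z):
    c,d=ray(f,p);return c+d*(z-c[2])/d[2]
def tri(fps):
    A=np.zeros((3,3));b=np.zeros(3)
    for f,p in fps:
        c,d=ray(f,p);d=d/np.linalg.norm(d);P=np.eye(3)-np.outer(d,d);A+=P;b+=P@c
    return np.linalg.solve(A,b)
def proj(f,X):
    x=f["mtx"]@(f["R"]@np.array(X)+f["t"]);return x[:2]/x[2]
def toolrot(s):
    q=s["tool_rot"];return Ro.from_quat([q[1],q[2],q[3],q[0]]).as_matrix()
E
python3 - <<'E'
from h import *
import pickle
d=pickle.load(open("f0.pkl","rb"));T,S=d["top"],d["side"]
c1=lambda u,v:(355+(u+.5)/5-.5,190+(v+.5)/5-.5)
c2=lambda u,v:(200+(u+.5)/4-.5,150+(v+.5)/4-.5)
c2s=lambda u,v:(225+(u-400+.5)/4-.5,165+(v+.5)/4-.5)
c3=lambda u,v:(335+(u+.5)/3.5-.5,280+(v+.5)/3.5-.5)
P=lambda n,x:print(n,np.round(x,4))
sc=[atz(T,c1(*p),.062) for p in((92,91),(269,125),(57,267),(239,302))]
P("box T",np.mean(sc,0))
ss=[atz(S,c3(*p),.062) for p in((145,20),(37,93),(248,116),(135,190))];P("box S",np.mean(ss,0))
e=(sc[0]-sc[2])+(sc[1]-sc[3]);P("box yaw",np.degrees(np.arctan2(e[1],e[0])))
P("side",[np.linalg.norm(sc[0]-sc[2]),np.linalg.norm(sc[0]-sc[1])])
P("pin top tri",tri([(T,c1(692,388)),(S,c3(400,322))]))
P("pin topT",atz(T,c1(692,388),.185));P("pin topS",atz(S,c3(400,322),.185))
P("pin baseT",atz(T,c1(604,410),.06));P("pin baseS",atz(S,c3(358,456),.06))
P("lug tri",tri([(T,c2(252,96)),(S,c2s(725,118))]))
P("lugT",atz(T,c2(252,96),.142));P("lugS",atz(S,c2s(725,118),.142))
# plate top line, z=.148
a=atz(T,c2(85,212),.148);b=atz(T,c2(324,140),.148);P("plate",[a,b]);e=a-b
P("vise y dir deg",np.degrees(np.arctan2(e[1],e[0])))
P("block corners",[atz(T,c1(*p),.06) for p in((413,265),(640,235),(682,465),(448,496))])
P("gland",atz(T,c1(185,38),.04))
E
```

```text
box T [ 0.5393 -0.1297  0.062 ]
box S [ 0.5394 -0.1314  0.062 ]
box yaw -12.1707
side [0.0862 0.0855]
pin top tri [ 0.4357 -0.3361  0.183 ]
pin topT [ 0.4351 -0.335   0.185 ]
pin topS [ 0.435  -0.3368  0.185 ]
pin baseT [ 0.4354 -0.333   0.06  ]
pin baseS [ 0.4328 -0.3386  0.06  ]
lug tri [0.6569 0.1571 0.1409]
lugT [0.6558 0.1576 0.142 ]
lugS [0.6569 0.1556 0.142 ]
plate [[0.5892 0.249  0.148 ]
 [0.6286 0.1168 0.148 ]]
vise y dir deg 106.5786
block corners [[ 0.5051 -0.2465  0.06  ]
 [ 0.518  -0.355   0.06  ]
 [ 0.4093 -0.3681  0.06  ]
 [ 0.3964 -0.2577  0.06  ]]
gland [ 0.6201 -0.1452  0.04  ]
```

Both views agree with the given sizes to about 2 mm. Next I'll line up the wrist and move over the switch.

>>> move_arm(rows=[[0, 0, 0, 0, 0, -6.85, 1], [0, 0, 0, 0, 0, -6.85, 1], [-1.7, -2.6, 0, 0, 0, 0, 1], [-1.7, -2.6, 0, 0, 0, 0, 1], [-1.7, -2.6, 0, 0, 0, 0, 1], [-1.7, -2.6, 0, 0, 0, 0, 1], [-1.7, -2.6, 0, 0, 0, 0, 1], [-1.7, -2.6, 0, 0, 0, 0, 1], [-1.7, -2.6, 0, 0, 0, 0, 1], [-1.7, -2.6, 0, 0, 0, 0, 1], [-1.7, -2.6, 0, 0, 0, 0, 1], [-1.7, -2.6, 0, 0, 0, 0, 1], [-1.7, -2.6, 0, 0, 0, 0, 1], [-1.7, -2.6, 0, 0, 0, 0, 1], [-1.7, -2.6, 0, 0, 0, 0, 1], [-1.7, -2.6, 0, 0, 0, 0, 1], [-1.7, -2.6, 0, 0, 0, 0, 1], [-1.7, -2.6, 0, 0, 0, 0, 1], [-1.7, -2.6, 0, 0, 0, 0, 1], [-1.7, -2.6, 0, 0, 0, 0, 1]])

```text
time: 1.82
tool_pos: [0.4733, 0.0387, 0.2143]
tool_rot: [-0.0, 0.106, 0.994, 0.0]
contact_force: [0.3, 0.5, 0.3]
gripper_width: 1.002
grasp_force: 0.0
```

>>> move_arm(rows=[[-1.7, -2.6, 0, 0, 0, 0, 1], [-1.7, -2.6, 0, 0, 0, 0, 1], [-1.7, -2.6, 0, 0, 0, 0, 1], [-1.7, -2.6, 0, 0, 0, 0, 1], [-1.7, -2.6, 0, 0, 0, 0, 1], [-1.6, -2.2, 0, 0, 0, 0, 1], [0, 0, 0, 0, 0, 0, 1], [0, 0, 0, 0, 0, 0, 1]])

```text
time: 2.48
tool_pos: [0.5396, -0.1305, 0.2138]
tool_rot: [-0.001, 0.107, 0.994, 0.0]
contact_force: [-0.6, 0.4, -1.4]
gripper_width: 1.003
grasp_force: 0.0
```

```bash
cat >> h.py <<'E'
def goto(s,X,yawy=None):
    "tool-axis shift (cm) to world X, turn about tool z (deg) to bring tool y to yawy"
    R=toolrot(s);print("tcp",s["tool_pos"].round(4),"t",round(s["time"],2),"F",s["contact_force"].round(1),"w",round(s["gripper_width"],3),"g",round(s["grasp_force"],1))
    y=np.degrees(np.arctan2(R[1,1],R[0,1]));print("yaw y",y.round(2),"tilt z",R[:,2].round(4))
    if X is not None: print("shift cm",(R.T@(np.array(X)-s["tool_pos"])*100).round(2))
    if yawy is not None: print("az",round(-((yawy-y+90)%180-90),2))
E
python3 - <<'E'
from h import *
from plant import manip
f=manip.grab_frame("wrist");cv2.imwrite("pics/w1.png",f["img"])
goto(manip.state(),(.5393,-.1305,.094),77.8)
for n,p in(("axis",(.5393,-.1305,.1)),("m",(.5393-.029*.9774,-.1305+.029*.2113,.1)),("p",(.5393+.021*.9774,-.1305-.021*.2113,.1))):print(n,proj(f,p).round(1))
E
```

```text
tcp [ 0.5395 -0.1296  0.214 ] t 2.53 F [-0.2 -0.2  0.2] w 1.0 g 0.0
yaw y 77.77 tilt z [-1.2e-03  9.0e-04 -1.0e+00]
shift cm [-0.02 -0.1  12.  ]
az -0.03
axis [313.8 227.7]
m [313.7 188.1]
p [313.9 255.1]
```

View pics/w1.png

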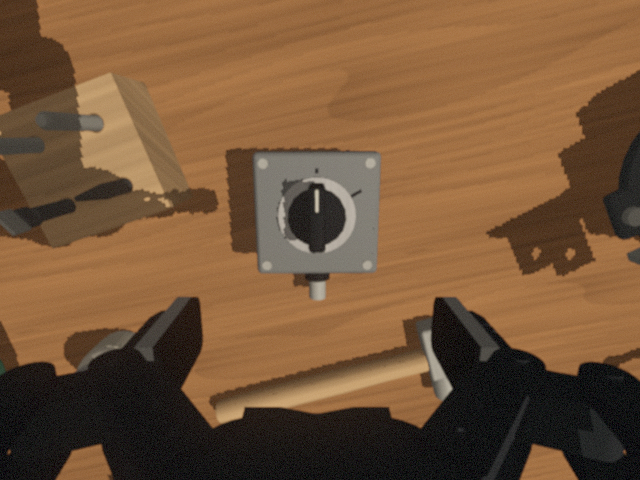

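Wrist view: the handle runs upright from (317,186) to (317,251), within 3 px of the prediction, with the pointer at the off tick. Next: descend and close.

>>> move_arm(rows=[[0, 0, 1.5, 0, 0, 0, 1], [0, 0, 1.5, 0, 0, 0, 1], [0, 0, 1.5, 0, 0, 0, 1], [0, 0, 1.5, 0, 0, 0, 1], [0, 0, 1.5, 0, 0, 0, 0.4], [0, 0, 1.5, 0, 0, 0, 0.1], [0, 0, 1.0, 0, 0, 0, -0.1], [0, 0, 1.0, 0, 0, 0, -0.2], [0, 0, 1.0, 0, 0, 0, -0.3], [0, 0, 0, 0, 0, 0, -0.4], [0, 0, 0, 0, 0, 0, -0.5], [0, 0, 0, 0, 0, 0, -0.6], [0, 0, 0, 0, 0, 0, -0.8], [0, 0, 0, 0, 0, 0, -1], [0, 0, 0, 0, 0, 0, -1]])

```text
time: 3.78
tool_pos: [0.5402, -0.1299, 0.0952]
tool_rot: [0.001, 0.106, 0.994, -0.0]
contact_force: [-1.0, 0.4, 0.0]
gripper_width: -0.001
grasp_force: 0.0
```

The gripper shut fully without gripping anything, so I'll look.

Run:
```python
from h import *
from plant import manip
s=manip.state();goto(s,None)
fs={n:manip.grab_frame(n) for n in("side","top","wrist")}
for n in fs:cv2.imwrite(f"pics/{n}2.png",fs[n]["img"])
c=lambda n,x,y:cv2.resize(fs[n]["img"][y:y+100,x:x+100],(400,400),interpolation=cv2.INTER_CUBIC)
cv2.imwrite("pics/m2.png",np.hstack([c("side",325,255),c("top",340,180)]))
print([proj(fs[n],s["tool_pos"]).round(1) for n in fs])
```

```text
tcp [ 0.5402 -0.1299  0.0952] t 3.78 F [-1.   0.4  0. ] w -0.001 g 0.0
yaw y 77.81 tilt z [ 1.1e-03 -4.0e-04 -1.0e+00]
[array([375.5, 298.4]), array([389.3, 226.1]), array([312.5, 289.2])]
```

View pics/m2.png

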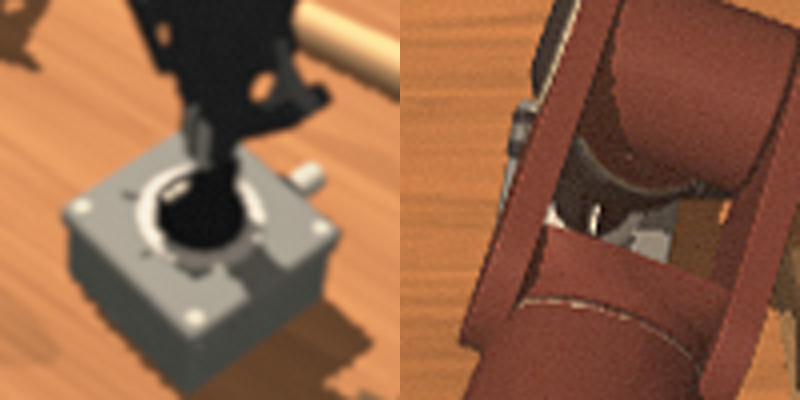

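Side crop: the pads end near (200,168), higher than or behind where they should be, and the handle at (230,175) is still in the off pose. I'll check the wrist view.

View pics/wrist2.png

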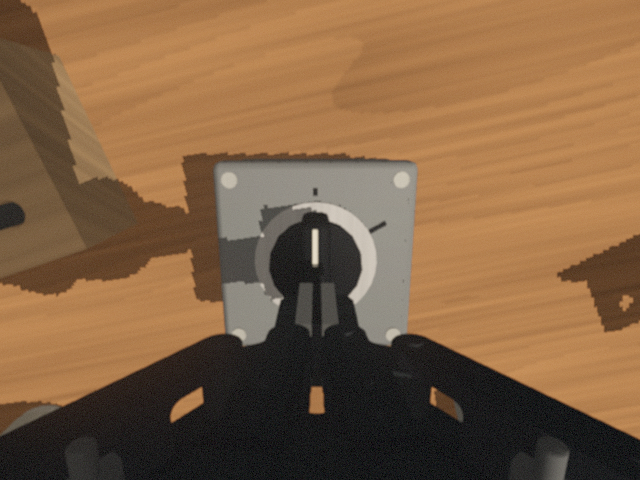

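Run:
```python
from h import *
from plant import manip
s=manip.state();goto(s,None);print(s["joint_efforts"].round(2),s["ft_torque"].round(3))
f=manip.grab_frame("wrist")
t=s["tool_pos"];y=toolrot(s)[:,1]
for dz in(.03,.0,-.01,-.019,-.03):print(dz,[proj(f,t+np.array([0,0,dz])+k*y).round(0) for k in(-.0065,0,.0065)])
print("cam",(-f["R"].T@f["t"]).round(3))
im=f["img"][190:350,240:400];cv2.imwrite("pics/w3.png",cv2.convertScaleAbs(cv2.resize(im,None,fx=3.7,fy=3.7,interpolation=cv2.INTER_CUBIC),alpha=2.2,beta=15))
```

```text
tcp [ 0.5399 -0.1298  0.0948] t 3.93 F [ 0.6 -0.4 -0.7] w -0.001 g 0.0
yaw y 77.81 tilt z [ 3.e-04 -2.e-04 -1.e+00]
[  0.   -34.   -34.35  -0.    -0.     0.  ] [-0.049  0.001 -0.006]
0.03 [array([294., 320.]), array([312., 320.]), array([329., 320.])]
0.0 [array([298., 288.]), array([313., 288.]), array([327., 288.])]
-0.01 [array([299., 280.]), array([313., 280.]), array([327., 280.])]
-0.019 [array([300., 273.]), array([313., 273.]), array([326., 273.])]
-0.03 [array([301., 266.]), array([313., 266.]), array([326., 266.])]
cam [ 0.475 -0.114  0.254]
```

View pics/w3.png

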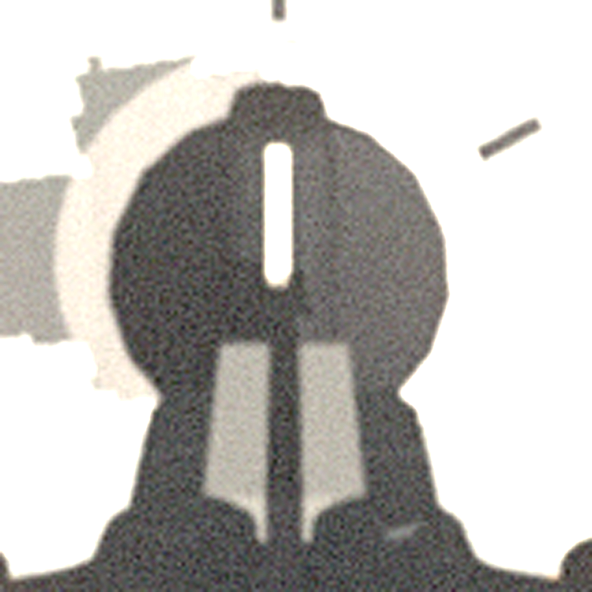

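The shut pads show their tips at v≈282, while a tip 19 mm below the TCP should show at about 273. Allowing for the 11 mm front edge, the side view agrees. The real fingertips therefore sit about 12 mm above the reported TCP, not 19 mm below, and the fingers closed above the bar. So I'll treat the tool frame as about 30 mm long: reopen, go 25 mm lower and close again.

>>> move_arm(rows=[[0, 0, 0, 0, 0, 0, 0], [0, 0, 0, 0, 0, 0, 0.2], [0, 0, 0, 0, 0, 0, 0.2], [0, 0, 0, 0, 0, 0, 0.2], [0, 0, 0.5, 0, 0, 0, 0.2], [0, 0, 0.5, 0, 0, 0, 0.2], [0, 0, 0.5, 0, 0, 0, 0.2], [0, 0, 0.5, 0, 0, 0, 0.2], [0, 0, 0.5, 0, 0, 0, 0.0], [0, 0, 0, 0, 0, 0, -0.3], [0, 0, 0, 0, 0, 0, -0.5], [0, 0, 0, 0, 0, 0, -0.7], [0, 0, 0, 0, 0, 0, -1], [0, 0, 0, 0, 0, 0, -1], [0, 0, 0, 0, 0, 0, -1]])

```text
time: 5.23
tool_pos: [0.5397, -0.1302, 0.0697]
tool_rot: [-0.0, 0.106, 0.994, -0.001]
contact_force: [-1.7, -3.9, -0.8]
gripper_width: 0.126
grasp_force: 60.3
```

Gripped: 60 N, width about 13 mm. Next I'll turn it clockwise.

>>> move_arm(rows=[[0, 0, 0, 0, 0, 5, -1], [0, 0, 0, 0, 0, 5, -1], [0, 0, 0, 0, 0, 5, -1], [0, 0, 0, 0, 0, 5, -1], [0, 0, 0, 0, 0, 5, -1], [0, 0, 0, 0, 0, 5, -1], [0, 0, 0, 0, 0, 5, -1], [0, 0, 0, 0, 0, 5, -1], [0, 0, 0, 0, 0, 5, -1], [0, 0, 0, 0, 0, 5, -1], [0, 0, 0, 0, 0, 5, -1], [0, 0, 0, 0, 0, 4, -1], [0, 0, 0, 0, 0, 1, -1], [0, 0, 0, 0, 0, 0, -1]])

```text
time: 6.4
tool_pos: [0.5391, -0.131, 0.0697]
tool_rot: [0.0, 0.589, 0.808, -0.002]
contact_force: [-2.6, -5.3, 0.1]
gripper_width: 0.134
grasp_force: 60.5
```

>>> move_arm(rows=[[0, 0, 0, 0, 0, 0, -0.4], [0, 0, 0, 0, 0, 0, 0], [0, 0, 0, 0, 0, 0, 0.3], [0, 0, 0, 0, 0, 0, 0.3], [0, 0, -1, 0, 0, 0, 0.3], [0, 0, -1.5, 0, 0, 0, 0.3], [0, 0, -2, 0, 0, 0, 0.3], [0, 0, -2.5, 0, 0, 0, 0.3], [0, 0, -3, 0, 0, 0, 0.3], [0, 0, -3, 0, 0, 0, 0.3], [0, 0, -3, 0, 0, 0, 0.3], [0, 0, 0, 0, 0, 0, 0.3]])

```text
time: 7.4
tool_pos: [0.5434, -0.1307, 0.2389]
tool_rot: [0.007, 0.589, 0.808, 0.002]
contact_force: [-0.2, -0.4, 1.7]
gripper_width: 0.651
grasp_force: 0.0
```

Run:
```python
from h import *
from plant import manip
s=manip.state()
goto(s,(.4343,-.336,.23),17.8)
fs={n:manip.grab_frame(n) for n in("side","wrist")}
c=lambda n,x,y,w,h,k:cv2.resize(fs[n]["img"][y:y+h,x:x+w],(w*k,h*k),interpolation=cv2.INTER_CUBIC)
cv2.imwrite("pics/m4.png",np.hstack([c("side",325,255,100,120,4),c("wrist",220,120,200,240,2)]))
```

```text
tcp [ 0.5434 -0.1307  0.2389] t 7.4 F [-0.2 -0.4  1.7] w 0.651 g 0.0
yaw y 17.84 tilt z [ 0.0131 -0.0047 -0.9999]
shift cm [-16.19 -16.68   0.84]
az 0.04
```

View pics/m4.png

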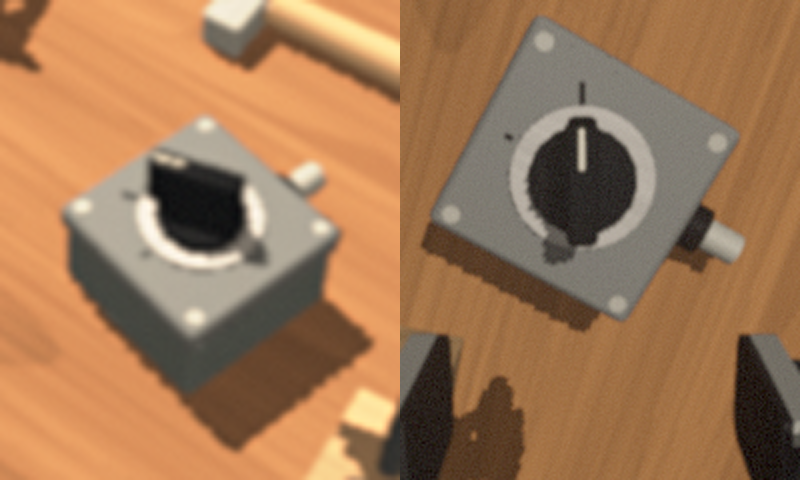

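The pointer now looks at the long "on" tick, at about (580,90) in the crop, so the switch is on. Next I'll move over the pin.

>>> move_arm(rows=[[-2, -2.1, 0, 0, 0, 0, 0.3], [-2, -2.1, 0, 0, 0, 0, 0.3], [-2, -2.1, 0, 0, 0, 0, 0.3], [-2, -2.1, 0, 0, 0, 0, 0.3], [-2, -2.1, 0, 0, 0, 0, 0.3], [-2, -2.1, 0, 0, 0, 0, 0.3], [-2, -2.1, 0, 0, 0, 0, 0.3], [-2, -2.1, 0, 0, 0, 0, 0.3], [0, 0, 0, 0, 0, 0, 0.3], [0, 0, 0, 0, 0, 0, 0.3], [0, 0, 0, 0, 0, 0, 0.3]])

```text
time: 8.42
tool_pos: [0.4285, -0.3326, 0.2281]
tool_rot: [-0.001, 0.589, 0.808, 0.0]
contact_force: [0.1, 0.2, -0.5]
gripper_width: 0.651
grasp_force: 0.0
```

Run:
```python
from h import *
from plant import manip
s=manip.state()
goto(s,(.4345,-.336,.127),17.8)
f=manip.grab_frame("wrist");cv2.imwrite("pics/w5.png",f["img"])
a=proj(f,(.4345,-.336,.185));b=proj(f,(.4345,-.336,.06));print("top",a,"base",b)
g=cv2.cvtColor(f["img"],cv2.COLOR_BGR2GRAY);hsv=cv2.cvtColor(f["img"],cv2.COLOR_BGR2HSV)
u,v=a.round().astype(int);print(u,v)
for y in range(v-20,v+24,4):print(y,hsv[y,u-40:u+41:4,1].tolist(),g[y,u-40:u+41:8].tolist())
```

```text
tcp [ 0.4285 -0.3326  0.2281] t 8.42 F [ 0.1  0.2 -0.5] w 0.651 g 0.0
yaw y 17.8 tilt z [-0.0014  0.0022 -1.    ]
shift cm [-0.53  0.48 10.11]
az 0.0
top [323.30375159 269.40899305] base [320.91822296 220.962359  ]
323 269
249 [145, 134, 151, 149, 147, 144, 128, 131, 108, 40, 46, 38, 38, 116, 109, 112, 110, 109, 111, 115, 119] [65, 71, 66, 82, 129, 115, 126, 151, 158, 152, 86]
253 [158, 145, 140, 143, 142, 142, 143, 159, 85, 43, 39, 41, 40, 105, 112, 112, 111, 108, 115, 136, 122] [64, 72, 68, 67, 71, 117, 127, 154, 156, 139, 88]
257 [163, 151, 141, 148, 169, 161, 164, 169, 97, 44, 39, 41, 41, 80, 143, 130, 126, 117, 122, 121, 111] [68, 70, 62, 61, 71, 124, 130, 70, 124, 95, 93]
261 [148, 155, 159, 125, 151, 147, 163, 150, 101, 41, 41, 34, 38, 51, 142, 146, 145, 152, 142, 145, 138] [76, 65, 80, 64, 68, 143, 145, 63, 71, 66, 68]
265 [151, 151, 147, 151, 141, 146, 144, 148, 107, 38, 32, 34, 37, 48, 137, 147, 148, 155, 146, 159, 130] [69, 91, 124, 120, 82, 170, 160, 72, 70, 71, 67]
269 [146, 161, 149, 145, 148, 140, 144, 152, 148, 40, 35, 35, 35, 85, 141, 154, 146, 182, 138, 158, 142] [7
[... 168 characters left out ...]
1, 120, 123, 135, 83, 67, 119, 99, 82]
277 [146, 143, 153, 139, 143, 144, 147, 149, 143, 145, 152, 155, 143, 151, 154, 148, 153, 138, 140, 149, 144] [69, 118, 124, 121, 119, 117, 96, 123, 118, 127, 133]
281 [153, 148, 147, 139, 144, 152, 153, 145, 146, 139, 139, 136, 144, 143, 143, 139, 150, 148, 148, 148, 144] [124, 123, 118, 119, 117, 125, 121, 130, 119, 119, 129]
285 [142, 151, 143, 151, 142, 146, 146, 145, 143, 149, 146, 140, 153, 147, 148, 147, 143, 141, 141, 144, 146] [131, 122, 118, 122, 120, 119, 116, 127, 123, 121, 125]
289 [144, 144, 143, 148, 141, 143, 148, 152, 154, 145, 147, 144, 147, 144, 147, 149, 141, 150, 139, 143, 146] [126, 121, 119, 119, 114, 120, 119, 127, 127, 124, 123]
```

The pin shows as low saturation centred at u≈325, within about 1 mm of the prediction. Next: descend and grip.

>>> move_arm(rows=[[-0.5, 0.55, 0, 0, 0, 0, 0.3], [0, 0, 1, 0, 0, 0, 0.3], [0, 0, 1, 0, 0, 0, 0.3], [0, 0, 1, 0, 0, 0, 0.3], [0, 0, 1, 0, 0, 0, 0.3], [0, 0, 1, 0, 0, 0, 0.3], [0, 0, 1, 0, 0, 0, 0.3], [0, 0, 1, 0, 0, 0, 0.3], [0, 0, 1, 0, 0, 0, 0.3], [0, 0, 1, 0, 0, 0, 0.3], [0, 0, 1, 0, 0, 0, 0.2], [0, 0, 0.1, 0, 0, 0, 0], [0, 0, 0, 0, 0, 0, -0.3], [0, 0, 0, 0, 0, 0, -0.5], [0, 0, 0, 0, 0, 0, -0.6], [0, 0, 0, 0, 0, 0, -0.8], [0, 0, 0, 0, 0, 0, -1], [0, 0, 0, 0, 0, 0, -1], [0, 0, 0, 0, 0, 0, -1]])

```text
time: 10.05
tool_pos: [0.436, -0.337, 0.1295]
tool_rot: [0.001, 0.589, 0.808, -0.0]
contact_force: [0.3, -0.0, 4.7]
gripper_width: 0.12
grasp_force: 58.4
```

>>> move_arm(rows=[[0, 0, -0.3, 0, 0, 0, -1], [0, 0, -0.7, 0, 0, 0, -1], [0, 0, -1, 0, 0, 0, -1], [0, 0, -1, 0, 0, 0, -1], [0, 0, -1, 0, 0, 0, -1], [0, 0, -1.5, 0, 0, 0, -1], [0, 0, -1.5, 0, 0, 0, -1], [0, 0, -1.5, 0, 0, 0, -1], [0, 0, -1.5, 0, 0, 0, -1], [0, 0, -1.5, 0, 0, 0, -1], [0, 0, -1.5, 0, 0, 0, -1], [0, 0, -1.5, 0, 0, 0, -1], [0, 0, -1.5, 0, 0, 0, -1], [0, 0, -1.5, 0, 0, 0, -1], [0, 0, -1, 0, 0, 0, -1], [0, 0, 0, 0, 0, 0, -1], [0, 0, 0, 0, 0, 0, -1], [0, 0, 0, 0, 0, 0, -1]])

```text
time: 11.55
tool_pos: [0.4353, -0.3362, 0.3125]
tool_rot: [-0.001, 0.589, 0.808, 0.0]
contact_force: [-0.3, 0.0, -1.9]
gripper_width: 0.124
grasp_force: 58.5
```

Run:
```python
from h import *
from plant import manip
s=manip.state()
goto(s,(.6565,.157,.315),17.8)
t=s["tool_pos"]
for n in("wrist","side","top"):
    f=manip.grab_frame(n);cv2.imwrite(f"pics/{n}6.png",f["img"])
    hsv=cv2.cvtColor(f["img"],cv2.COLOR_BGR2HSV)
    for dz in(-.025,-.05,-.08,-.105,-.11,-.12,-.13):
        u,v=proj(f,t+[0,0,dz]);v=int(round(v));u0=int(round(u))
        if 0<=v<480 and 30<u0<610: print(n,dz,(u.round(1),v),hsv[v,u0-20:u0+21:2,1].tolist())
```

```text
tcp [ 0.4353 -0.3362  0.3125] t 11.55 F [-0.3  0.  -1.9] w 0.124 g 58.5
yaw y 17.81 tilt z [-0.0011  0.0012 -1.    ]
shift cm [40.18 36.15 -0.21]
az 0.01
wrist -0.025 (np.float64(314.8), 272) [143, 145, 145, 150, 149, 74, 46, 47, 32, 39, 40, 35, 36, 36, 39, 35, 48, 128, 146, 142, 148]
wrist -0.05 (np.float64(315.0), 257) [147, 150, 138, 147, 135, 131, 45, 38, 50, 37, 42, 36, 39, 32, 42, 39, 110, 145, 143, 148, 150]
wrist -0.08 (np.float64(315.2), 243) [145, 145, 147, 139, 136, 144, 92, 47, 40, 39, 37, 39, 39, 37, 40, 46, 129, 130, 141, 140, 144]
wrist -0.105 (np.float64(315.3), 233) [151, 150, 145, 136, 144, 151, 99, 45, 41, 49, 42, 36, 41, 42, 35, 85, 144, 155, 137, 134, 150]
wrist -0.11 (np.float64(315.3), 231) [162, 138, 139, 151, 149, 148, 106, 44, 45, 45, 40, 43, 40, 41, 42, 93, 148, 143, 144, 143, 152]
wrist -0.12 (np.float64(315.4), 228) [138, 147, 148, 148, 146, 156, 119, 50, 48, 42, 34, 44, 39, 41, 44, 101, 135, 128, 129, 120, 118]
wrist -0.13 (np.float64(315.4), 225) [134, 168, 152, 158, 145, 149, 155, 67, 49, 42, 45, 43, 44, 36, 67, 105, 114, 109, 114, 110, 111]
side -0.02
[... 1191 characters left out ...]
, 141, 144, 146]
top -0.08 (np.float64(500.9), 265) [137, 145, 139, 141, 156, 152, 90, 48, 65, 63, 62, 113, 144, 163, 158, 147, 143, 156, 138, 152, 153]
top -0.105 (np.float64(497.0), 266) [139, 142, 142, 144, 133, 139, 161, 154, 70, 63, 61, 62, 66, 140, 143, 121, 158, 166, 118, 154, 156]
top -0.11 (np.float64(496.2), 266) [139, 138, 138, 139, 138, 140, 140, 160, 113, 57, 64, 64, 64, 118, 131, 154, 143, 134, 135, 129, 141]
top -0.12 (np.float64(494.7), 267) [140, 138, 137, 140, 134, 130, 135, 180, 160, 78, 64, 70, 67, 119, 159, 172, 148, 127, 132, 131, 133]
top -0.13 (np.float64(493.2), 267) [139, 140, 138, 137, 140, 134, 130, 135, 180, 160, 78, 64, 70, 67, 119, 159, 172, 148, 127, 132, 131]
```

```bash
cat >> h.py <<'E'
from scipy.optimize import least_squares
from scipy.ndimage import map_coordinates
def axis_pts(f,t,dzs,half=16,thr=90):
    "measured pin-centre offset (px) along image normal for points t+dz"
    S=cv2.GaussianBlur(cv2.cvtColor(f["img"],cv2.COLOR_BGR2HSV)[:,:,1],(0,0),.7).astype(float);out=[]
    for dz in dzs:
        p=proj(f,t+np.array([0,0,dz]));q=proj(f,t+np.array([0,0,dz-.005]));d=(q-p)/np.linalg.norm(q-p);n=np.array([-d[1],d[0]])
        k=np.arange(-half,half+.01,.25);P=p+k[:,None]*n
        m=map_coordinates(S,[P[:,1],P[:,0]],order=1,mode="nearest")<thr
        lab=np.split(np.arange(len(k)),np.where(np.diff(m.astype(int))!=0)[0]+1)
        runs=[(k[r[0]]+k[r[-1]],k[r[-1]]-k[r[0]]) for r in lab if m[r[0]]]
        if runs:
            c,w=min(runs,key=lambda r:abs(r[0]));out.append((dz,p,n,c/2,w))
    return out
def fitpin(obs,t):
    "obs: list of (f,pts). returns ox,oy,sx,sy : axis point t+dz*ez+(ox,oy)+(sx,sy)*dz"
    def r(a):
        return np.concatenate([[(proj(f,t+np.array([a[0]+a[2]*dz,a[1]+a[3]*dz,dz]))-p)@n-c for dz,p,n,c,w in pts] for f,pts in obs])
    s=least_squares(r,np.zeros(4),loss="soft_l1");return s.x,s.fun
E
python3 - <<'E'
from h import *
from plant import manip
s=manip.state();t=s["tool_pos"];dzs=np.arange(-.025,-.104,-.01)
F={n:manip.grab_frame(n) for n in("wrist","side","top")};O={n:(F[n],axis_pts(F[n],t,dzs)) for n in F}
for n in O:print(n,[(round(c,1),round(w,1)) for _,_,_,c,w in O[n][1]])
for c in(("wrist","side"),("wrist","top"),("side","top"),("wrist","side","top")):
    x,r=fitpin([O[k] for k in c],t);print(c,"off mm",(x[:2]*1e3).round(2),"slope deg",np.degrees(x[2:]).round(2),"rms",r.std().round(2))
E
```

```text
wrist [(np.float64(1.8), np.float64(23.0)), (np.float64(1.5), np.float64(22.0)), (np.float64(1.5), np.float64(21.0)), (np.float64(1.5), np.float64(20.0)), (np.float64(1.5), np.float64(19.5)), (np.float64(1.5), np.float64(19.0)), (np.float64(1.4), np.float64(18.2)), (np.float64(1.0), np.float64(18.0))]
side [(np.float64(0.5), np.float64(7.5)), (np.float64(0.5), np.float64(7.5)), (np.float64(0.5), np.float64(7.5)), (np.float64(0.6), np.float64(7.2)), (np.float64(0.5), np.float64(7.0)), (np.float64(0.5), np.float64(7.0)), (np.float64(0.5), np.float64(7.0)), (np.float64(0.0), np.float64(7.5))]
top [(np.float64(2.0), np.float64(1.0)), (np.float64(1.6), np.float64(2.2)), (np.float64(1.0), np.float64(3.0)), (np.float64(0.5), np.float64(4.0)), (np.float64(0.0), np.float64(4.5))]
('wrist', 'side') off mm [0.59 1.09] slope deg [-0.06  0.28] rms 0.13
('wrist', 'top') off mm [  50.87 -163.25] slope deg [  33.05 -107.91] rms 0.1
('side', 'top') off mm [9.09 3.21] slope deg [5.54 1.67] rms 0.12
('wrist', 'side', 'top') off mm [0.62 1.09] slope deg [-0.07  0.27] rms 0.46
```

The pin is within 0.3° of vertical. Carry it high to above the hole.

>>> move_arm(rows=[[1.2, 1.1, 0, 0, 0, 0, -1], [2.2, 1.98, 0, 0, 0, 0, -1], [2.2, 1.98, 0, 0, 0, 0, -1], [2.2, 1.98, 0, 0, 0, 0, -1], [2.2, 1.98, 0, 0, 0, 0, -1], [2.2, 1.98, 0, 0, 0, 0, -1], [2.2, 1.98, 0, 0, 0, 0, -1], [2.2, 1.98, 0, 0, 0, 0, -1], [2.2, 1.98, 0, 0, 0, 0, -1], [2.2, 1.98, 0, 0, 0, 0, -1], [2.2, 1.98, 0, 0, 0, 0, -1], [2.2, 1.98, 0, 0, 0, 0, -1], [2.2, 1.98, 0, 0, 0, 0, -1], [2.2, 1.98, 0, 0, 0, 0, -1], [2.2, 1.98, 0, 0, 0, 0, -1], [2.2, 1.98, 0, 0, 0, 0, -1], [2.2, 1.98, 0, 0, 0, 0, -1], [2.2, 1.98, 0, 0, 0, 0, -1], [1.2, 1.1, 0, 0, 0, 0, -1], [0.4, 0.3, 0, 0, 0, 0, -1]])

```text
time: 13.52
tool_pos: [0.6572, 0.1591, 0.3125]
tool_rot: [-0.001, 0.588, 0.809, -0.0]
contact_force: [-0.7, -0.8, -1.8]
gripper_width: 0.116
grasp_force: 58.6
```

>>> move_arm(rows=[[0, 0, 0, 0, 0, 0, -1], [0, 0, 0, 0, 0, 0, -1]])

```text
time: 13.68
tool_pos: [0.6567, 0.1561, 0.3133]
tool_rot: [0.0, 0.589, 0.808, -0.001]
contact_force: [-0.6, -0.7, -2.3]
gripper_width: 0.121
grasp_force: 58.6
```

Run:
```python
from h import *
from plant import manip
s=manip.state();t=s["tool_pos"]
goto(s,(.6565,.157,.315),17.8)
for n in("wrist","side"):
    f=manip.grab_frame(n);cv2.imwrite(f"pics/{n}7.png",f["img"])
    h=proj(f,(.6565,.157,.142));ft=proj(f,t+[.0006,.0011,-.1145]);print(n,"hole",h.round(1),"foot",ft.round(1))
    g=cv2.cvtColor(f["img"],cv2.COLOR_BGR2GRAY);u,v=h.round().astype(int)
    r=26 if n=="wrist" else 16;st=2 if n=="wrist" else 1
    print("cols",u-r,"..",u+r,st)
    for y in range(v-r,v+r+1,st):print(y,"".join("%4d"%x for x in g[y,u-r:u+r+1:st]))
```

```text
tcp [0.6567 0.1561 0.3133] t 13.68 F [-0.6 -0.7 -2.3] w 0.121 g 58.6
yaw y 17.79 tilt z [-6.e-04 -9.e-04 -1.e+00]
shift cm [ 0.09  0.01 -0.17]
az -0.01
wrist hole [315.8 212.9] foot [316.6 228.4]
cols 290 .. 342 2
187  179 178 181 178 177 175 179 178 179 180 181 178 180 179 181 179 179 180 179 179 180 181 156 126 127 128 125
189  154 155 155 157 156 161 160 162 163 161 162 163 168 165 164 166 166 167 169 170 169 171 147 128 124 127 127
191  160 156 156 154 158 157 153 152 153 152 151 152 148 149 149 149 151 149 148 145 148 146 146 140 130 126 126
193  179 176 179 177 180 178 180 178 180 177 177 181 177 175 175 179 179 175 173 177 176 175 173 170 131 126 134
195  178 179 180 179 177 179 179 177 177 177 177 176 178 181 180 178 180 180 179 177 178 177 179 174 135 123 130
197  177 178 177 178 178 177 179 177 180 179 178 179 180 179 179 176 178 181 183 180 180 180 180 170 126 130 130
199  174 176 176 177 177 175 177 178 176 176 175 177 176 177 176 174 175 178 177 176 178 177 176 170 129 131 131
201  175 179 176 179 179 177 177 179 177 177 175 171 161 160 163 171 179 178 176 176 178 178 17
[... 6046 characters left out ...]
 68  66  73  85
206   91  90  89  92  92  92  92  92  91  92  90  89  89  92  96 100 108 122 140 150 153 141 124 130 141 142 137 126 113  96  88  79  71
207   90  90  91  90  91  91  93  91  92  93  93  92  91  92  90  90  92  93  97 103 106 106 114 133 144 147 144 142 137 131 124 111  96
208   91  92  90  90  90  91  90  90  90  91  91  92  93  92  93  93  93  91  91  91  90  95 117 144 156 155 149 145 145 143 142 136 130
209   91  90  91  91  91  91  91  91  92  92  91  92  92  92  93  94  94  94  94  91  90  97 127 164 182 181 169 155 147 143 145 143 142
210   92  92  90  92  91  92  91  91  92  91  90  91  92  92  91  92  93  93  93  93  91  99 132 178 201 204 189 165 146 142 144 144 144
```

Wrist: hole centre (316.4,210.4), and the pin axis carried down to that level gives (316.4,211.7). Side: hole u=305.6 against 305.45 for the pin axis. So the hole is about 0.7 mm off along tool −x. I'll descend to 7 mm above the lug and check again.

>>> move_arm(rows=[[-0.07, 0, 1, 0, 0, 0, -1], [0, 0, 1, 0, 0, 0, -1], [0, 0, 1, 0, 0, 0, -1], [0, 0, 1, 0, 0, 0, -1], [0, 0, 0.7, 0, 0, 0, -1], [0, 0, 0.3, 0, 0, 0, -1], [0, 0, 0, 0, 0, 0, -1], [0, 0, 0, 0, 0, 0, -1]])

```text
time: 14.45
tool_pos: [0.6571, 0.1563, 0.2634]
tool_rot: [-0.0, 0.589, 0.808, -0.0]
contact_force: [0.0, -0.0, -1.6]
gripper_width: 0.122
grasp_force: 58.7
```

Run:
```python
from h import *
from plant import manip
s=manip.state();t=s["tool_pos"]
goto(s,(.6565,.157,.1715),17.8)
f=manip.grab_frame("side");cv2.imwrite(f"pics/side8.png",f["img"])
print("hole",proj(f,(.6565,.157,.142)).round(1),"foot",proj(f,t+[.0006,.0011,-.1145]).round(1))
for dz in(-.03,-.06,-.09):print(dz,proj(f,t+[.0006,.0011,dz]).round(1))
g=cv2.cvtColor(f["img"],cv2.COLOR_BGR2GRAY)
print("cols 293-318")
for y in range(160,202):print(y,"".join("%4d"%x for x in g[y,293:319]))
```

```text
tcp [0.6571 0.1563 0.2634] t 14.45 F [ 0.  -0.  -1.6] w 0.122 g 58.7
yaw y 17.82 tilt z [-2.e-04  0.e+00 -1.e+00]
shift cm [ 0.09 -0.03  9.19]
az 0.02
hole [305.3 194. ] foot [305.4 191.4]
-0.03 [303.6 161.5]
-0.06 [304.3 172.5]
-0.09 [304.9 183. ]
cols 293-318
160  196 198 199 198 197 197 194 186 163 128 101  94  93  89  89  91  92  91  90  92  95 101 103 100  95  93
161  191 192 195 198 198 199 197 194 176 138 104  93  91  95 103 106  98  93  91  89  90  90  91  91  92  94
162  187 187 189 192 196 198 199 195 181 142 105  91  92 106 132 143 133 122 108  97  90  91  89  88  89  92
163  191 188 186 188 191 195 198 196 183 146 107  91  91 111 151 178 179 169 151 131 119 110  96  88  88  97
164  195 192 190 187 188 191 194 195 185 150 110  91  91 111 155 187 195 191 184 175 167 151 119  97  92 111
165  202 198 195 191 189 188 189 189 182 150 110  92  91 110 151 186 195 195 194 191 190 179 155 131 124 141
166  201 202 201 198 194 192 190 188 181 149 109  91  89 105 147 182 193 195 194 194 193 190 183 175 172 177
167  179 193 199 201 199 197 193 192 182 153 111  91  91 105 144 182 196 19
[... 3039 characters left out ...]
94 106 128 151 174 181 159 119 105 122 137 142
196   39  41  73 123 173 205 215 216 216 211 194 166 141 128 114 100  95 106 125 133 119 104 114 132 140 142
197   38  61 112 164 200 214 216 217 217 217 213 203 189 181 164 131 101  91  94  96 100 112 133 144 146 145
198   71  99 154 196 213 215 215 216 218 218 217 216 212 210 200 172 132 100  88  90 103 125 143 150 151 149
199  138 156 189 210 213 213 216 217 217 218 216 216 216 216 215 201 165 120  91  89 106 126 140 148 152 150
200  197 202 213 216 212 212 215 217 217 217 216 214 215 216 217 208 177 128  90  82  88 104 127 145 151 150
201  200 206 211 214 214 215 215 216 218 218 214 212 212 216 212 196 158 113  84  73  71  87 120 145 152 150
```

Run:
```python
from h import *
from plant import manip
s=manip.state();t=s["tool_pos"];R=toolrot(s)
f=manip.grab_frame("wrist");cv2.imwrite("pics/wrist9.png",f["img"])
a=t+[.0006,.0011,0];ex=R[:,0];ey=R[:,1]
P=lambda x,y,z:proj(f,np.r_[(a+x*ex+y*ey)[:2],z]).round(1)
print("shoulder far",P(-.006,0,.153),"sides",P(0,-.006,.153),P(0,.006,.153),"hole far",P(-.007,0,.142),"near",P(.007,0,.142),"sides",P(0,-.007,.142),P(0,.007,.142))
print("1mm at .153",P(.001,0,.153)-P(0,0,.153))
g=cv2.cvtColor(f["img"],cv2.COLOR_BGR2GRAY)
print("cols 298-334")
for y in range(184,236):print(y,"".join("%4d"%x for x in g[y,298:335]))
```

```text
shoulder far [316.3 237.6] sides [308.1 229.6] [324.6 229.6] hole far [316.3 235.1] near [316.3 217. ] sides [307.  226.1] [325.6 226.1]
1mm at .153 [ 0.  -1.3]
cols 298-334
184   57  83 117 138 145 140 141 138 141 138 139 143 137 142 135 138 139 137 135 136 142 141 142 134 135 131 132 132 137 136 130 133 131 133 134 138 135
185   63  98 128 139 140 146 138 140 139 137 141 140 139 139 137 138 140 137 139 136 136 141 139 138 134 131 129 130 132 132 135 132 134 135 138 134 130
186   69 102 127 141 142 138 136 139 140 142 143 141 141 140 138 138 138 141 135 140 139 142 137 136 130 130 132 133 134 132 131 135 134 137 134 131 132
187   84 107 126 136 139 142 134 139 140 143 139 137 132 139 142 142 136 138 139 139 142 139 136 134 133 131 132 132 133 132 132 136 136 138 136 130 128
188  114 120 130 142 135 139 141 134 135 139 136 134 136 137 140 134 136 133 136 136 136 139 132 134 133 127 129 133 134 130 132 133 135 136 134 135 127
189  144 143 149 142 148 142 141 140 140 145 144 139 141 141 144 144 141 137 140 139 140 136 138 138 133 138 135 141 133 136 135 133 136 133 137 136 132
190  167
[... 6329 characters left out ...]
 118 124 126 129 132 134 138 135 134 137 137 137 158 176 180 179 180 180 180 179 181 181
232  176 180 177 164 136 107  98  97  98  90  92  90 100 104 116 122 123 128 126 132 132 138 137 135 134 134 139 156 177 178 178 180 178 180 178 178 177
233  180 177 172 149 115  99  94 101 100  93  90  85  99 110 112 115 126 127 129 132 138 133 140 136 135 132 140 159 176 179 177 178 180 179 181 179 179
234  180 178 167 136 108 100  98  97 100  97  88  92  96 110 114 118 121 128 132 130 134 136 135 132 135 133 135 155 173 178 181 176 177 177 177 180 178
235  180 179 164 127  99 100  98  99  99  95  88  87  96 108 116 119 125 125 129 130 136 132 137 133 135 132 138 151 173 180 177 180 176 180 181 175 180
```

Image up is tool +x, so my earlier sign was wrong. Wrist: hole top edge at v=212.8 against pin end at 219, giving dx≈+1.3 mm. Hole centre u≈315.3 against pin 316.3, giving dy≈−0.5 mm. The side view agrees. I'll correct and enter slowly.

>>> move_arm(rows=[[0.12, -0.05, 0, 0, 0, 0, -1], [0, 0, 0.2, 0, 0, 0, -1], [0, 0, 0.2, 0, 0, 0, -1], [0, 0, 0.2, 0, 0, 0, -1], [0, 0, 0.2, 0, 0, 0, -1], [0, 0, 0.2, 0, 0, 0, -1], [0, 0, 0.2, 0, 0, 0, -1], [0, 0, 0, 0, 0, 0, -1]])

```text
time: 15.22
tool_pos: [0.6559, 0.1571, 0.2506]
tool_rot: [-0.0, 0.589, 0.808, -0.0]
contact_force: [0.5, 0.2, -1.1]
gripper_width: 0.124
grasp_force: 58.7
```

Foot about 6 mm in with no contact force. Continue to just above the lower lug (foot ≈ 0.09).

>>> move_arm(rows=[[0, 0, 0.3, 0, 0, 0, -1], [0, 0, 0.3, 0, 0, 0, -1], [0, 0, 0.3, 0, 0, 0, -1], [0, 0, 0.3, 0, 0, 0, -1], [0, 0, 0.3, 0, 0, 0, -1], [0, 0, 0, 0, 0, 0, -1]])

```text
time: 15.72
tool_pos: [0.6558, 0.1572, 0.2353]
tool_rot: [-0.001, 0.589, 0.808, -0.001]
contact_force: [-0.4, -0.3, -2.7]
gripper_width: 0.122
grasp_force: 58.7
```

>>> move_arm(rows=[[0, 0, 0.4, 0, 0, 0, -1], [0, 0, 0.4, 0, 0, 0, -1], [0, 0, 0.4, 0, 0, 0, -1], [0, 0, 0.4, 0, 0, 0, -1], [0, 0, 0.4, 0, 0, 0, -1], [0, 0, 0.4, 0, 0, 0, -1], [0, 0, 0.4, 0, 0, 0, -1], [0, 0, 0.3, 0, 0, 0, -1], [0, 0, 0, 0, 0, 0, -1], [0, 0, 0, 0, 0, 0, -1]])

```text
time: 16.55
tool_pos: [0.6561, 0.1572, 0.2052]
tool_rot: [-0.0, 0.589, 0.808, -0.0]
contact_force: [0.8, 0.4, -1.6]
gripper_width: 0.122
grasp_force: 58.7
```

>>> move_arm(rows=[[0, 0, 0.2, 0, 0, 0, -1], [0, 0, 0.2, 0, 0, 0, -1], [0, 0, 0.2, 0, 0, 0, -1], [0, 0, 0.2, 0, 0, 0, -1], [0, 0, 0.2, 0, 0, 0, -1], [0, 0, 0, 0, 0, 0, -1]])

```text
time: 17.05
tool_pos: [0.656, 0.1572, 0.1947]
tool_rot: [-0.0, 0.589, 0.808, -0.0]
contact_force: [-0.4, -0.7, -1.5]
gripper_width: 0.12
grasp_force: 58.7
```

>>> move_arm(rows=[[0, 0, 0.2, 0, 0, 0, -1], [0, 0, 0.2, 0, 0, 0, -1], [0, 0, 0.2, 0, 0, 0, -1], [0, 0, 0.2, 0, 0, 0, -1], [0, 0, 0.2, 0, 0, 0, -1], [0, 0, 0, 0, 0, 0, -1]])

```text
time: 17.55
tool_pos: [0.6559, 0.1572, 0.1847]
tool_rot: [-0.0, 0.589, 0.808, -0.0]
contact_force: [1.2, -0.2, -1.1]
gripper_width: 0.125
grasp_force: 58.7
```

>>> move_arm(rows=[[0, 0, 0.3, 0, 0, 0, -1], [0, 0, 0.3, 0, 0, 0, -1], [0, 0, 0.3, 0, 0, 0, -1], [0, 0, 0.3, 0, 0, 0, -1], [0, 0, 0.1, 0, 0, 0, -1], [0, 0, 0, 0, 0, 0, -1], [0, 0, 0, 0, 0, 0, -1], [0, 0, 0, 0, 0, 0, -1]])

```text
time: 18.22
tool_pos: [0.6563, 0.1572, 0.1727]
tool_rot: [0.0, 0.589, 0.808, 0.0]
contact_force: [-0.6, -0.1, -1.3]
gripper_width: 0.121
grasp_force: 58.7
```

No contact forces. I'll verify the grip-to-foot length from the earlier side picture (pin hanging free) before finishing.

Run:
```python
from h import *
import pickle
f=pickle.load(open("f0.pkl","rb"))["side"]
for nm,t in(("side7",(.6567,.1561,.3133)),("side6",(.4353,-.3362,.3125))):
    im=cv2.imread(f"pics/{nm}.png");S=cv2.cvtColor(im,cv2.COLOR_BGR2HSV)[:,:,1];g=cv2.cvtColor(im,cv2.COLOR_BGR2GRAY)
    t=np.array(t)+[.0006,.0011,0];print(nm)
    for h in range(96,130,2):
        p=proj(f,t-[0,0,h/1e3]);u=int(round(p[0]));v=int(round(p[1]))
        print(h,p.round(1),S[v,u-5:u+7].tolist(),g[v,u-5:u+7].tolist())
```

```text
side7
96 [303.9 167.5] [114, 114, 119, 116, 88, 43, 38, 71, 108, 123, 119, 117] [193, 193, 188, 156, 113, 91, 89, 103, 141, 179, 194, 197]
98 [304.  168.3] [114, 114, 119, 116, 88, 43, 38, 71, 108, 123, 119, 117] [193, 193, 188, 156, 113, 91, 89, 103, 141, 179, 194, 197]
100 [304. 169.] [86, 93, 104, 103, 82, 42, 38, 70, 106, 123, 120, 118] [196, 198, 191, 161, 114, 92, 90, 101, 136, 174, 193, 196]
102 [304.  169.7] [57, 65, 73, 76, 64, 42, 35, 59, 101, 119, 121, 120] [202, 200, 190, 157, 115, 92, 90, 98, 127, 167, 188, 193]
104 [304.1 170.4] [57, 65, 73, 76, 64, 42, 35, 59, 101, 119, 121, 120] [202, 200, 190, 157, 115, 92, 90, 98, 127, 167, 188, 193]
106 [304.1 171.2] [47, 48, 51, 53, 48, 39, 38, 59, 98, 120, 122, 120] [200, 194, 181, 152, 113, 93, 90, 95, 123, 161, 184, 190]
108 [304.2 171.9] [46, 46, 45, 45, 45, 42, 41, 64, 103, 121, 123, 121] [196, 185, 171, 146, 112, 93, 89, 97, 129, 165, 184, 187]
110 [304.2 172.6] [47, 45, 46, 45, 43, 43, 44, 71, 104, 117, 117, 115] [188, 176, 161, 139, 112, 96, 92, 106, 142, 178, 192, 192]
112 [304.3 173.3] [47, 45, 46, 45, 43, 43, 44, 71, 10
[... 2593 characters left out ...]
, 171, 137, 123, 123, 123, 125, 148, 200, 232]
120 [449.  368.1] [77, 85, 96, 112, 113, 98, 86, 72, 50, 40, 45, 37] [239, 236, 229, 213, 183, 156, 142, 132, 129, 156, 207, 234]
122 [448.8 368.8] [72, 74, 77, 87, 100, 114, 123, 111, 69, 41, 43, 39] [241, 241, 240, 235, 226, 208, 186, 158, 138, 159, 205, 230]
124 [448.6 369.4] [72, 74, 77, 87, 100, 114, 123, 111, 69, 41, 43, 39] [241, 241, 240, 235, 226, 208, 186, 158, 138, 159, 205, 230]
126 [448.4 370.1] [77, 74, 72, 72, 73, 80, 91, 113, 121, 74, 38, 42] [239, 240, 241, 242, 241, 239, 232, 215, 174, 139, 155, 188]
128 [448.2 370.8] [75, 76, 76, 74, 72, 74, 85, 107, 101, 55, 34, 44] [239, 239, 239, 240, 241, 241, 235, 211, 157, 127, 145, 163]
```

Side pictures put the foot 112–115 mm below the TCP, against 114.5 expected. About 14 mm sticks out now, so I'll go down 1 mm, settle and hand in.

>>> move_arm(rows=[[0, 0, 0.1, 0, 0, 0, -1], [0, 0, 0, 0, 0, 0, -1], [0, 0, 0, 0, 0, 0, -1], [0, 0, 0, 0, 0, 0, -1], [0, 0, 0, 0, 0, 0, -1], [0, 0, 0, 0, 0, 0, -1]])

```text
time: 18.72
tool_pos: [0.6563, 0.1572, 0.1715]
tool_rot: [0.0, 0.589, 0.808, 0.0]
contact_force: [0.5, -0.2, -0.9]
gripper_width: 0.119
grasp_force: 58.7
```

Run:
```python
from h import *
from plant import manip
s=manip.state();goto(s,None);print(np.abs(s["joint_vel"]).max())
if s["grasp_force"]>40 and abs(s["tool_pos"][2]-.1715)<.002: print(manip.job_done())
```

```text
tcp [0.6563 0.1572 0.1715] t 18.72 F [ 0.5 -0.2 -0.9] w 0.119 g 58.7
yaw y 17.81 tilt z [ 1.e-04  0.e+00 -1.e+00]
0.0018582674865165825
the job is handed in; nothing more can be done
None
```

The job is handed in at 18.7 s: the extractor switch is on, and the pin is threaded through both lugs with an estimated 15 mm (±2 mm) out below, held still in the gripper; that length is worked out from earlier pictures, because the plate hides the pin's lower end.

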